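Put the bench tools away in their fitted trays

ROBOT

A 7-joint arm with a two-finger parallel gripper is mounted at the origin on the work surface. World frame = base frame: x ahead of the robot, y to its left, z up, the work surface at z = 0. Lengths are in m, angles in rad, forces in N, time in s.
With the tool pointing down it reaches from about 0.35 to 0.9 m from the base axis. Payload 8.1 kg.
Tool frame: the origin (TCP) lies midway between the tips of the shut fingers; the grasp point (between the pads) lies 19 mm behind it; z points along the fingers, y is the line along which they close (so a half turn about z gives the same grasp; the last joint's range is limited). The gripper opens to 92 mm and grips with 3 to 60 N. Pads are 19 mm wide; open, the fingers measure 130 mm over their backs; the gripper's body (75 mm by 190 mm) begins 47 mm behind the grasp point.
Start: joints at [1.139, 0.434, 0.025, 1.573, -0.012, 1.134, -0.075], TCP at [0.202, -0.592, 0.227] pointing down, gripper open.
Joint ranges: [-2.62, 2.62], [-0.44, 2.09], [-1.27, 1.32], [0.08, 2.57], [-1.32, 4.46], [0.12, 2], [-2.74, 2.74]. Speed limits (rad/s): [2.22, 2.22, 3.01, 3.01, 3.14, 3.14, 3.14].

INTERFACE

Orientations are given as a rotation vector (axis times angle).
In Python, from cell import arm gives the robot as it stands.
- The arm moves only by the tool send_rows, never from a script. Its argument "increments" is a list of rows, each a list of 3 entries, a list of its own where there are three numbers: the finger opening in cm, from 0 to 9.18, then the shift along the tool's x, y, z in cm, then the turn, a rotation vector about the tool's x, y, z in rad. A call has 1 to 5 rows; each row shifts and turns the commanded pose from where the row before left it, along the tool's axes as they then stand; what a row does not reach is not made up. A row lasts 1/10 s, in which the tool goes at most 50 mm and 8.59 degrees, less where a joint would pass 70% of its speed; a pose out of reach is approached as far as the arm can. A call is refused whole if a number of a shift passes 5 or a number of a turn 0.15, either way. A call with a gripper value outside its range is refused whole. The fingers move at their own pace and stop on an object; "force" is the grip in N (left out, the last holds). Time passes only in rows, so rows that do not move let the fingers close. It gives the time, the measured TCP pose, the force, the opening and the grip force at its end, in the units of the state.
- arm.observe(): the state, without advancing time (a new reading comes with each control period).
- arm.get_image(name): name is "side" or "top"; returns the picture (384x512x3 uint8, red, green, blue); there is no depth.
- arm.camera_params(name): a dict with "camera_matrix" (3x3 intrinsics, pixels), "k1" (the pictures are not rectified: a ray, as slopes to the right and down, at radius r is drawn at 1 + k1 r^2 times it, then the intrinsics apply), "R" (3x3) and "t" (3): a world point X has camera coordinates R X + t. Camera axes: x right, y down, z forward; pixel columns grow to the right and rows downward; lengths in m; the calibration is good to about 2 mm. A picture is of the moment at which its call begins. camera_params takes no time and is no camera call.
- arm.sign_off(): hands the job in; it is judged then, once.
The state is a dict: "clock": time; "joints": joint angles; "dq": joint speeds; "joint_efforts": joint torques, N m; "position": TCP position; "ee_rot": TCP orientation; "force": force on the tool from outside, world axes, zero at the start; "ft_torque": the same for the moment, N m; "width": opening from 0.0 (shut) to 1.0 (fully open); "gripper_force": force on a finger pad.
Only numpy, scipy, OpenCV 4.12 (cv2) and the standard library are available. Lean on these libraries where they do the work, as an engineer would, in place of code of your own. Each camera call takes 0.05 s, during which the arm holds its last target. There are 200 camera calls.

TASK

Put the four loose tools (block plane, sanding block, round wax tin and L-shaped try square) away, each lying flat on the felt in the tray whose pocket matches its shape, the right way up. The plane and the sanding block may go in either way round; set each tool down rather than dropping it, and leave the jar of screws standing where it is.

Things in the scene. Friction and masses are not known exactly. Their poses are not given: they have to be found in the camera images.
- plane: Small metal block plane standing on its sole: dark steel body 150 mm (x) by 50 mm (y) with upright sides 28 mm high, steel cap and brass wheel on top, wooden knob at the +x end; 55 mm high in all, 0.65 kg. Origin: centre of the sole; x along its length, z up. Grip across the 50 mm width at the middle.
- cork: Sanding block of cork, 100 mm (x) by 62 mm (y), 32 mm high, with a slightly smaller dark wooden back on top (40 mm high in all), 0.12 kg. Origin: centre of the underside; z up. x along its length.
- tin: Round wax tin, 64 mm across the brass-coloured lid (the band from 22 to 38 mm height), 61 mm across the aluminium can below it, 38 mm high in all, 0.16 kg. Origin: centre of the underside; z up. Its yaw does not matter.
- square: L-shaped try square lying flat, 0.17 kg. Dark wooden stock: 22 mm (x) by 95 mm (y), 26 mm high, centred at x = -55, y = 0. Aluminium blade: 6 mm thick at the underside, from x = -44 to 66, y = 17.5 to 47.5. Origin: on the underside, at the centre of the overall 132 by 95 mm rectangle; z up. Grip across the stock, best at y = -10, clear of the blade.
- square_tip (a point): The middle of the free end of the try square's blade, on the underside (x = 66 mm, y = 32.5 mm in the square's frame).
- plane_tray: Tray for the block plane: long rectangular felt pocket 166 mm (x) by 66 mm (y) on a plywood board 190 by 90 mm. Fixed to the bench; felt floor 5 mm above the bench, dark lips 10 mm wide, top at 11 mm. The lips are open for 60 mm at the middle of each long side. Origin: centre of the underside; z up. x along the pocket's length.
- cork_tray: Tray for the sanding block: shorter rectangular felt pocket 116 mm (x) by 78 mm (y) on a plywood board 140 by 102 mm. Fixed to the bench; felt floor 5 mm above the bench, dark lips 10 mm wide, top at 11 mm. The lips are open for 50 mm at the middle of each long side. Origin: centre of the underside; z up. x along the pocket's length.
- tin_tray: Tray for the wax tin: round felt pocket 80 mm across on a square plywood board 108 by 108 mm. Fixed to the bench; felt floor 5 mm above the bench, dark lips 10 mm wide, top at 11 mm. The round lip is open for about 20 mm at its four points on the x and y axes. Origin: centre of the underside; z up. 
- square_tray: Tray for the try square: L-shaped felt pocket, 8 mm larger all round than the square, on a plywood board 172 mm (x) by 135 mm (y). When the square is home, its origin and axes agree with the tray's. Fixed to the bench; felt floor 5 mm above the bench, dark lips 10 mm wide, top at 11 mm. The lips are open on both sides of the stock from y = -42 to 0 mm. Origin: centre of the underside; z up. 
- jar: Clear jar of screws with a steel lid, 52 mm across, 70 mm high, standing upright on the bench; a bystander to be left where it is. Origin: centre of the underside; z up. 

How it is judged:
By the outcome, as a careful person would: the job done as asked, in the order asked, and still so for the second after the job is handed in, with the robot touching nothing.
It also fails if it takes over 112 s, if anything falls off the work surface, if the arm or the gripper's body presses on something with over 40 N, if the wrist force passes 120 N, or if a joint passes its speed limit or range.

## Working session

There is one attempt and no reset: what is moved stays moved. The work goes in short steps, Python scripts to look and compute and a tool call to move; the robot and the scene stay as the last step left them, time stands still between calls to the robot, and variables do not carry over. Pictures are saved under pics/ and viewed, at most 14 in all, crops included, and the job is handed in when it is done.

Besides the shell and the picture viewer there is one more tool, called after "Request:" in YAML: its name, and indented under it one key for each argument. send_rows: Moves the arm, as the interface text tells. Its arguments: {"type":"object","properties":{"increments":{"type":"array"},"force":{"type":"number"}},"required":["increments"]}

```bash
ls; mkdir -p pics; python3 - <<'E'
from cell import arm
import cv2,json
for n in("top","side"):
    cv2.imwrite(f"pics/{n}0.png",cv2.resize(arm.get_image(n)[:,:,::-1],(800,600),interpolation=cv2.INTER_CUBIC))
    p=arm.camera_params(n);print(n,p)
s=arm.observe();print(s)
E
```

```text
pics
top {'camera_matrix': array([[452.5389237 ,   0.        , 255.95407162],
       [  0.        , 452.5389237 , 192.76112727],
       [  0.        ,   0.        ,   1.        ]]), 'k1': -0.1494393800302176, 'R': array([[-0.02685667, -0.99959471,  0.00944151],
       [-0.99370779,  0.02566874, -0.10902263],
       [ 0.1087361 , -0.01231009, -0.99399443]]), 't': array([5.50583149e-04, 5.05586822e-01, 1.19862907e+00])}
side {'camera_matrix': array([[419.06086999,   0.        , 255.72733294],
       [  0.        , 419.06086999, 191.42111241],
       [  0.        ,   0.        ,   1.        ]]), 'k1': -0.04520024269090119, 'R': array([[-0.71744815, -0.69625936, -0.02215981],
       [-0.39083801,  0.42865691, -0.81455442],
       [ 0.5766401 , -0.57573967, -0.57966373]]), 't': array([0.37566602, 0.2320409 , 0.82986981])}
{'clock': 0.1, 'joints': array([ 1.13937821,  0.43517703,  0.02494428,  1.57400588, -0.01160366,
        1.13397583, -0.07508284]), 'dq': array([ 0.00106586, -0.00202377,  0.00058426, -0.00178605,  0.00085735,
       -0.00066321, -0.00089413]), 'joint_efforts': array([ 4.03298327e-03, -6.69130969e+01,  9.88321714e-01, -3.15149367e+01,
       -6.05589570e-02,  3.74049169e-02,  9.50584081e-05]), 'position': array([ 0.20164897, -0.59109731,  0.22600844]), 'ee_rot': array([-3.09787576e+00, -5.13914714e-01,  5.41236822e-04]), 'force': array([-0.29881533, -0.00366875, -0.85926888]), 'ft_torque': array([-0.03440339, -0.03573173,  0.03510303]), 'gripper_force': 0.0, 'width': 1.0005351419217483}
```

View pics/top0.png

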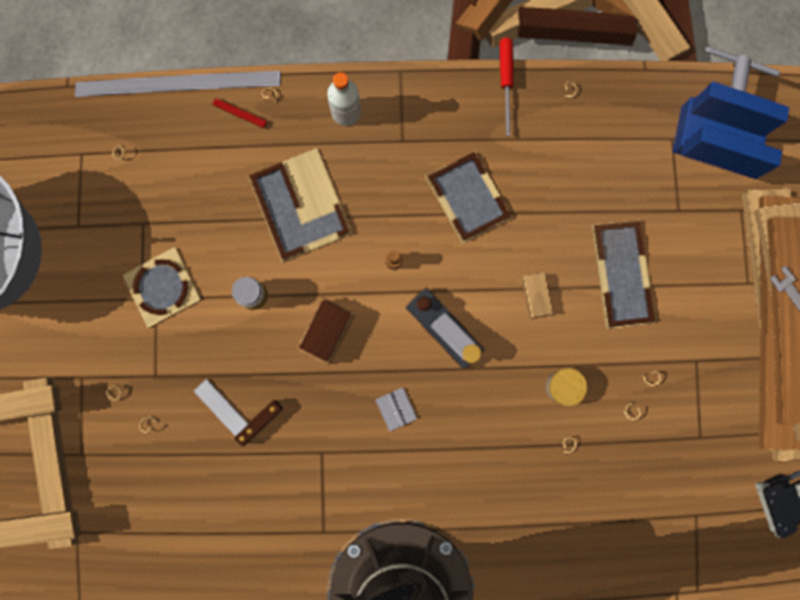

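View pics/side0.png

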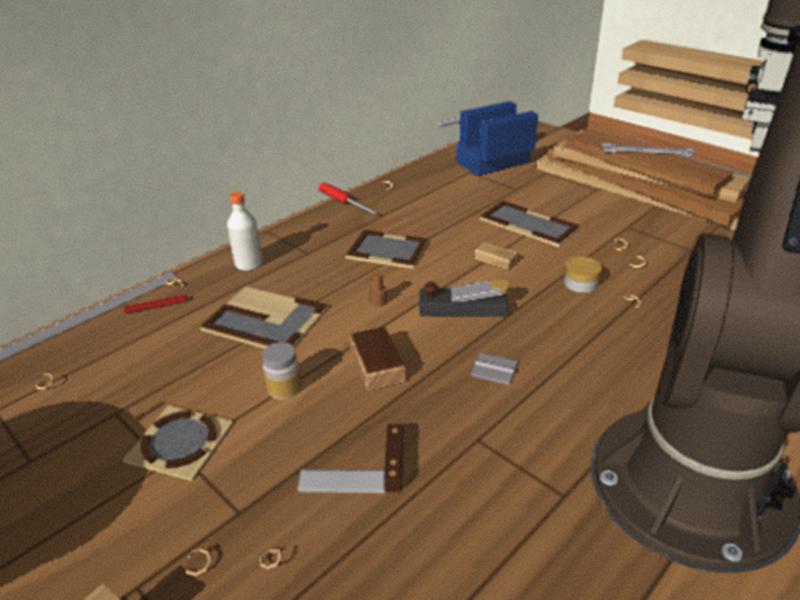

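The top view shows all items upright, in 800x600 pixels: plane (445,328), cork (327,330), tin (568,387), square (240,412), jar (248,292). The trays are plane (625,273), cork (470,195), tin (162,286) and square (300,205). The side view confirms this. Next I'll make orthorectified crops with model outlines drawn from these rough poses.

```bash
cat > h.py <<'E'
import numpy as np,cv2
from cell import arm
def cam(n):
    p=arm.camera_params(n);return p["camera_matrix"],p["k1"],p["R"],p["t"]
def proj(n,X):
    K,k,R,t=cam(n);c=np.atleast_2d(X)@R.T+t;s=c[:,:2]/c[:,2:];s=s*(1+k*(s**2).sum(1,keepdims=True))
    return s@K[:2,:2].T+K[:2,2]
def world(n,px,z):
    K,k,R,t=cam(n);d=cv2.undistortPoints(np.array(px,float).reshape(-1,1,2),K,np.array([k,0,0,0.]))[:,0]
    D=np.c_[d,np.ones(len(d))]@R;C=-R.T@t
    return (C+D*((z-C[2])/D[:,2])[:,None])[:,:2]
def rect(a,b,c=(0,0)):return np.array([[-a,-b],[a,-b],[a,b],[-a,b]])/2+np.array(c)
def circ(d):t=np.linspace(0,2*np.pi,40);return d/2*np.c_[np.cos(t),np.sin(t)]
SQ=[(rect(22,95,(-55,0)),26),(rect(110,30,(11,32.5)),6)]
M={"plane":[(rect(150,50),28),(rect(150,50),0)],"cork":[(rect(100,62),32),(rect(100,62),0)],"tin":[(circ(64),38),(circ(61),0)],"square":SQ,
"plane_tray":[(rect(166,66),11),(rect(190,90),5)],"cork_tray":[(rect(116,78),11),(rect(140,102),5)],
"tin_tray":[(circ(80),11),(rect(108,108),5)],"square_tray":[(rect(38,111,(-55,0)),11),(rect(126,46,(11,32.5)),11),(rect(172,135),5)],"jar":[(circ(52),70),(circ(52),0)]}
def place(P,z,pose):
    x,y,a=pose;c,s=np.cos(a),np.sin(a)
    return np.c_[P/1000@np.array([[c,s],[-s,c]])+[x,y],np.full(len(P),z/1000)]
def crop(img,n,name,pose,W=400,H=300,s=5):
    o=proj(n,[[pose[0],pose[1],.01]])[0]-[W/2/s,H/2/s]
    A=np.array([[s,0,-s*o[0]+(s-1)/2],[0,s,-s*o[1]+(s-1)/2]])
    out=cv2.warpAffine(img,A,(W,H),flags=cv2.INTER_CUBIC)
    for i,(P,z) in enumerate(M[name]):
        q=proj(n,place(P,z,pose))@A[:,:2].T+A[:,2]
        cv2.polylines(out,[np.round(q*8).astype(int)],True,[(0,255,0),(255,255,0),(0,0,255)][i],1,cv2.LINE_AA,3)
    cv2.putText(out,name,(5,15),0,.5,(255,255,255),1);return out
def sheet(img,n,poses,f,s=5):
    L=[crop(img,n,k,p,s=s) for k,p in poses.items()]
    cv2.imwrite(f,np.vstack([np.hstack(L[:2]),np.hstack(L[2:4])]))
E
python3 - <<'E'
from h import *
k=1/1.5625
def w(p,z):return world("top",np.array(p)*k,z)
def two(a,b,z):
    q=w([a,b],z);d=q[1]-q[0];return [*q.mean(0),np.arctan2(d[1],d[0])]
P={}
P["plane"]=two((466,355),(423,300),.028)      # to +x knob end
P["cork"]=two((313,352),(340,308),.04)
P["tin"]=[*w([(568,387)],.038)[0],0]
a=w([(219,408),(225,412)],.006)
d=w([(245,433),(201,385)],.006);th=np.arctan2(*(d[1]-d[0])[::-1])
st=w([(260,423)],.026)[0];P["square"]=[*(st+.055*np.array([np.cos(th),np.sin(th)])),th]
P["plane_tray"]=two((631,325),(619,224),.008)
P["cork_tray"]=two((492,230),(450,162),.008)
t=two((154,326),(128,278),.005)
P["tin_tray"]=[*w([(162,286)],.008)[0],t[2]]
t=two((290,258),(251,177),.008);P["square_tray"]=[*w([(299,205)],.005)[0],t[2]]
for n,v in P.items():print(n,np.round(v,4).tolist())
print("jar",w([(247,292)],.07))
import json;json.dump({n:list(map(float,v)) for n,v in P.items()},open("p.json","w"))
I=arm.get_image("top")[:,:,::-1].copy();np.save("top.npy",I);S=arm.get_image("side")[:,:,::-1].copy();np.save("side.npy",S)
N=list(P);sheet(I,"top",{n:P[n] for n in N[:4]},"pics/a.png");sheet(I,"top",{n:P[n] for n in N[4:]},"pics/b.png",4)
E
```

```text
plane [0.4578, -0.0885, 0.6326]
cork [0.4578, 0.1142, -0.5695]
tin [0.3485, -0.2975, 0.0]
square [0.3419, 0.2704, 0.7389]
plane_tray [0.5463, -0.4205, 0.0555]
cork_tray [0.6954, -0.146, 0.5057]
tin_tray [0.546, 0.4126, 0.5147]
square_tray [0.6869, 0.164, 0.4368]
jar [[0.52301635 0.24493392]]
```

View pics/a.png

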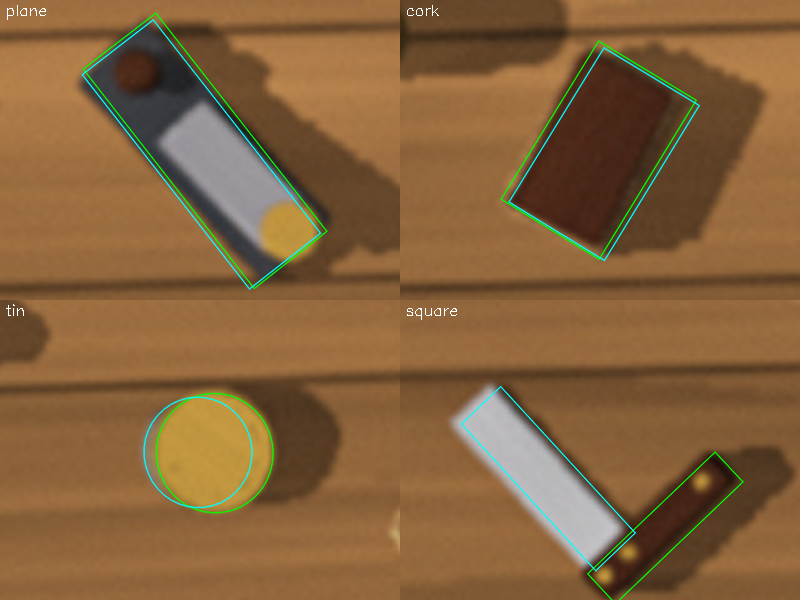

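View pics/b.png

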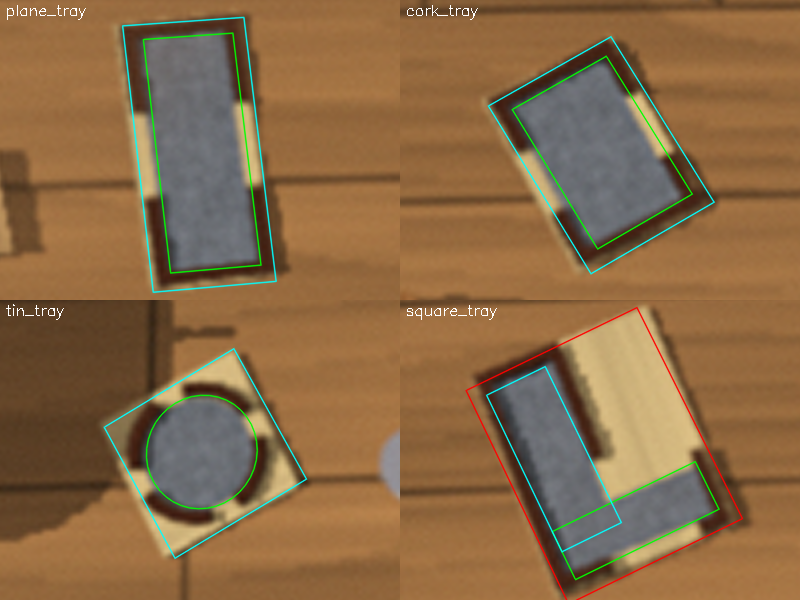

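The outlines are close but a few mm off. I'll refine them by fitting the silhouettes to the edges in each camera.

```bash
cat > fit.py <<'E'
from h import *
import json
from scipy.optimize import differential_evolution
OUT={"plane":[(rect(150,50),28),(rect(150,50),0)],"cork":[(rect(100,62),32),(rect(100,62),0)],"tin":[(circ(64),38),(circ(64),22)],
"plane_tray":M["plane_tray"],"cork_tray":M["cork_tray"],"tin_tray":M["tin_tray"],"square_tray":M["square_tray"],"square":SQ}
def polys(n,name,p):
    if name in("plane","cork","tin"):
        q=np.vstack([proj(n,place(P,z,p)) for P,z in OUT[name]]).astype(np.float32)
        return [cv2.convexHull(q)[:,0]]
    if name=="square_tray":
        L=np.array([[-74,-55.5],[-36,-55.5],[-36,9.5],[74,9.5],[74,55.5],[-74,55.5]])
        return [proj(n,place(L,8,p)),proj(n,place(rect(172,135),5,p))]
    if name.endswith("tray"):
        P,_=M[name][0];return [proj(n,place(P,8,p)),proj(n,place(M[name][1][0],5,p))]
    return [proj(n,place(P,z,p)) for P,z in M[name]]
def score(p,n,name,lab):
    tot=0
    for q in polys(n,name,p):
        a,b=q,np.roll(q,-1,0);u=np.linspace(.04,.96,25)[:,None,None]
        pts=(a+(b-a)*u);d=b-a;l=np.linalg.norm(d,axis=1,keepdims=True)+1e-6;nr=np.c_[d[:,1],-d[:,0]]/l
        def smp(o):
            m=(pts+nr*o).astype(np.float32);return cv2.remap(lab,m[...,0],m[...,1],cv2.INTER_LINEAR)
        g=np.minimum(np.linalg.norm(smp(1.2)-smp(-1.2),axis=2),40)
        tot+=(g.mean(0)*l[:,0]).sum()/l.sum()
    return -tot
def run(n,img,names,P):
    lab=cv2.cvtColor((cv2.GaussianBlur(img,(0,0),.6)/255).astype(np.float32),cv2.COLOR_BGR2LAB);R={}
    for k in names:
        x=P[k];r=differential_evolution(score,[(x[0]-.008,x[0]+.008),(x[1]-.008,x[1]+.008),(x[2]-.15,x[2]+.15)],args=(n,k,lab),seed=1,maxiter=60,popsize=15)
        R[k]=r.x.tolist();print(n,k,np.round(r.x,4),round(-r.fun,1))
    return R
if __name__=="__main__":
    P=json.load(open("p.json"));I,S=np.load("top.npy"),np.load("side.npy")
    T=run("top",I,list(P),P);json.dump(T,open("pt.json","w"));U=run("side",S,list(P),T);json.dump(U,open("ps.json","w"))
    N=list(T);sheet(I,"top",{n:T[n] for n in N[:4]},"pics/c.png");sheet(I,"top",{n:T[n] for n in N[4:]},"pics/d.png",4)
    sheet(S,"side",{n:T[n] for n in N[:4]},"pics/e.png",4)
E
time python3 fit.py
```

```text
top plane [ 0.4579 -0.0898  0.7285] 28.4
top cork [ 0.4593  0.1146 -0.4664] 17.3Traceback (most recent call last):
  File "fit.py", line 34, in <module>
    T=run("top",I,list(P),P);json.dump(T,open("pt.json","w"));U=run("side",S,list(P),T);json.dump(U,open("ps.json","w"))
  File "fit.py", line 29, in run
    x=P[k];r=differential_evolution(score,[(x[0]-.008,x[0]+.008),(x[1]-.008,x[1]+.008),(x[2]-.15,x[2]+.15)],args=(n,k,lab),seed=1,maxiter=60,popsize=15)
             ~~~~~~~~~~~~~~~~~~~~~~^^^^^^^^^^^^^^^^^^^^^^^^^^^^^^^^^^^^^^^^^^^^^^^^^^^^^^^^^^^^^^^^^^^^^^^^^^^^^^^^^^^^^^^^^^^^^^^^^^^^^^^^^^^^^^^^^^^^^
    return fun(*args, **kwargs)
    ret = solver.solve()
    next(self)
    ~~~~^^^^^^
    energy = self.func(parameters)
    return self.f(x, *self.args)
           ~~~~~~^^^^^^^^^^^^^^^
  File "fit.py", line 18, in score
    for q in polys(n,name,p):
             ~~~~~^^^^^^^^^^
  File "fit.py", line 8, in polys
    q=np.vstack([proj(n,place(P,z,p)) for P,z in OUT[name]]).astype(np.float32)
                 ~~~~^^^^^^^^^^^^^^^^
  File "h.py", line 6, in proj
    K,k,R,t=cam(n);c=np.atleast_2d(X)@R.T+t;s=c[:,:2]/c[:,2:];s=s*(1+k*(s**2).sum(1,keepdims=True))
            ~~~^^^
  File "h.py", line 4, in cam
    p=arm.camera_params(n);return p["camera_matrix"],p["k1"],p["R"],p["t"]
ValueError: time passes only in moves, steps and waits

real	0m5.935s
user	0m4.454s
sys	0m0.246s
```

```bash
sed -i 's/^def cam(n):/import functools\n@functools.cache\ndef cam(n):/' h.py; time python3 fit.py
```

```text
top plane [ 0.4579 -0.0898  0.7285] 28.4
top cork [ 0.4593  0.1146 -0.4664] 17.3
top tin [ 0.3496 -0.2987 -0.1384] 30.1
top square [0.3417 0.2758 0.7364] 54.3
top plane_tray [ 0.549  -0.4187  0.0912] 45.9
top cork_tray [ 0.695  -0.1421  0.4617] 47.6
top tin_tray [0.5457 0.4167 0.458 ] 49.0
top square_tray [0.6896 0.1635 0.3743] 49.2
side plane [ 0.4587 -0.0895  0.7365] 20.9
side cork [ 0.4561  0.1066 -0.4544] 11.8
side tin [ 0.3489 -0.2959 -0.2291] 22.3
side square [0.3389 0.2799 0.7281] 33.7
side plane_tray [ 0.5486 -0.4113 -0.0385] 42.9
side cork_tray [ 0.6885 -0.1341  0.4633] 42.0
side tin_tray [0.5438 0.4191 0.4573] 36.2
side square_tray [0.6893 0.1632 0.3643] 39.7
real	0m7.116s
user	0m7.805s
sys	0m0.152s
```

View pics/c.png

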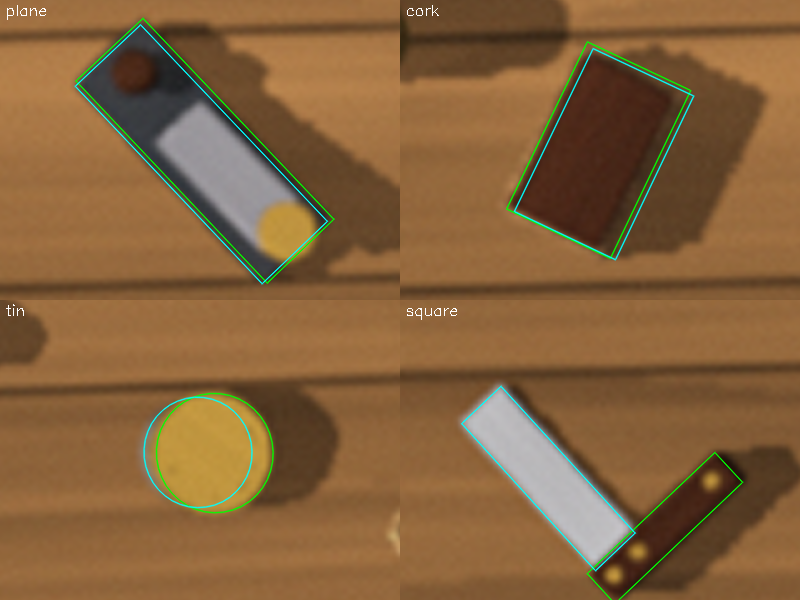

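View pics/d.png

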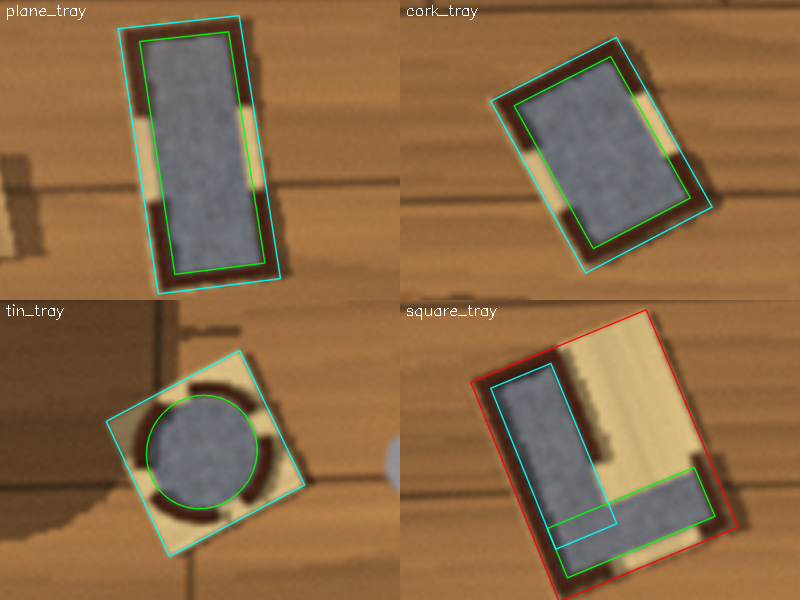

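View pics/e.png

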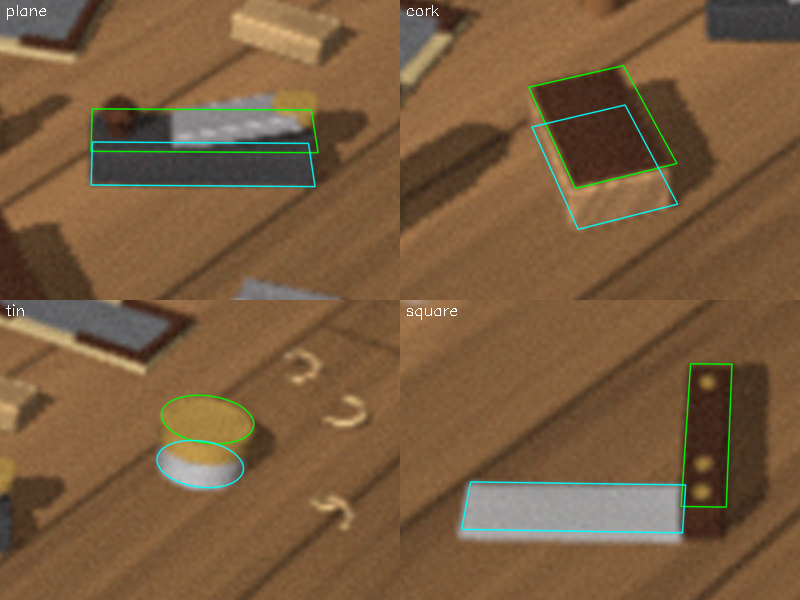

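The outlines now match in the top view: plane corners, cork, and all trays sit on their edges. The side view agrees within a few mm, well inside the 8 mm clearance. I'll plan moves from the top fit.

```bash
cat > plan.py <<'E'
import sys,numpy as np
from cell import arm
from scipy.spatial.transform import Rotation as Ro
def show():
    s=arm.observe();R=Ro.from_rotvec(s["ee_rot"]).as_matrix()
    print("t",round(s["clock"],2),"pos",s["position"].round(4),"phi",round(np.arctan2(R[1,0],R[0,0]),4),"tilt",R[:2,2].round(4),"F",s["force"].round(1),"w",round(s["width"]*9.18,2),"g",round(s["gripper_force"],1),"j7",round(s["joints"][6],2))
    return s["position"],R
def plan(W,step=4.):
    p,R=show();phi=np.arctan2(R[1,0],R[0,0])
    for x,y,z,f in W:
        d=phi-f;n=int(np.ceil(abs(d)/.145)) if abs(d)>.003 else 0
        if n:print("  turn z",round(d,4),"=",n,"x",round(d/n,4))
        c,s=np.cos(f),np.sin(f);R=np.array([[c,s,0],[s,-c,0],[0,0,-1]]);v=R.T@(np.array([x,y,z])-p)*100
        n=max(1,int(np.ceil(np.linalg.norm(v)/step)));print("  shift",v.round(2),"=",n,"x",(v/n).round(2));p=np.array([x,y,z]);phi=f
if __name__=="__main__":plan(eval(sys.argv[1]))
E
python3 plan.py "[(.458,-.090,.11,.7285),(.458,-.090,.004,.7285)]"
```

```text
t 0.2 pos [ 0.2017 -0.5913  0.2263] phi 0.3287 tilt [-0.0004  0.0008] F [ 0.2  0.  -0.1] w 9.17 g 0.0 j7 -0.08
  turn z -0.3998 = 3 x -0.1333
  shift [ 52.5  -20.34  11.63] = 15 x [ 3.5  -1.36  0.78]
  shift [ 0.   0.  10.6] = 3 x [0.   0.   3.53]
```

Request:
send_rows:
  increments:
    - [9.18,[0,0,0],[0,0,-0.133]]
    - [9.18,[0,0,0],[0,0,-0.133]]
    - [9.18,[0,0,0],[0,0,-0.134]]
    - [9.18,[3.5,-1.36,0.78],[0,0,0]]
    - [9.18,[3.5,-1.36,0.78],[0,0,0]]
  force: 40

```text
clock: 0.7
position: [0.2355, -0.5244, 0.2106]
ee_rot: [2.936, 1.116, -0.0]
force: [1.6, -0.2, 0.0]
width: 1.002
gripper_force: 0.0
```

Request:
send_rows:
  increments:
    - [9.18,[3.5,-1.36,0.78],[0,0,0]]
    - [9.18,[3.5,-1.36,0.78],[0,0,0]]
    - [9.18,[3.5,-1.36,0.78],[0,0,0]]
    - [9.18,[3.5,-1.36,0.78],[0,0,0]]
    - [9.18,[3.5,-1.36,0.78],[0,0,0]]

```text
clock: 1.2
position: [0.3216, -0.356, 0.1719]
ee_rot: [2.935, 1.119, 0.0]
force: [0.6, 0.0, 0.3]
width: 0.997
gripper_force: 0.0
```

Request:
send_rows:
  increments:
    - [9.18,[3.5,-1.36,0.78],[0,0,0]]
    - [9.18,[3.5,-1.36,0.78],[0,0,0]]
    - [9.18,[3.5,-1.36,0.78],[0,0,0]]
    - [9.18,[3.5,-1.36,0.78],[0,0,0]]
    - [9.18,[3.5,-1.36,0.78],[0,0,0]]

```text
clock: 1.7
position: [0.4069, -0.1888, 0.1329]
ee_rot: [2.935, 1.119, 0.0]
force: [0.7, -0.5, 0.0]
width: 0.998
gripper_force: 0.0
```

Request:
send_rows:
  increments:
    - [9.18,[3.5,-1.36,0.78],[0,0,0]]
    - [9.18,[3.5,-1.36,0.78],[0,0,0]]
    - [9.18,[3.5,-1.36,0.78],[0,0,0]]
    - [9.18,[0,0,0],[0,0,0]]
    - [9.18,[0,0,0],[0,0,0]]

```text
clock: 2.2
position: [0.4576, -0.089, 0.1095]
ee_rot: [-2.934, -1.123, 0.001]
force: [1.0, -0.5, 0.3]
width: 0.999
gripper_force: 0.0
```

```bash
python3 plan.py "[(.458,-.090,.004,.7285)]"
```

```text
t 2.2 pos [ 0.4576 -0.089   0.1095] phi 0.7311 tilt [-0.0008  0.0002] F [ 1.  -0.5  0.3] w 9.17 g 0.0 j7 -0.91
  shift [-0.04  0.1  10.55] = 3 x [-0.01  0.03  3.52]
```

Request:
send_rows:
  increments:
    - [9.18,[0,0.1,3],[0,0,0]]
    - [9.18,[0,0,3],[0,0,0]]
    - [9.18,[0,0,2.5],[0,0,0]]
    - [9.18,[0,0,1.4],[0,0,0]]
    - [9.18,[0,0,0.6],[0,0,0]]

```text
clock: 2.7
position: [0.4569, -0.092, 0.0036]
ee_rot: [-2.936, -1.116, 0.004]
force: [-0.2, 0.1, 0.1]
width: 0.998
gripper_force: 0.0
```

Request:
send_rows:
  increments:
    - [9.18,[0,0,0],[0,0,0]]
    - [6.5,[0,0,0],[0,0,0]]
    - [5.5,[0,0,0],[0,0,0]]
    - [4,[0,0,0],[0,0,0]]
    - [4,[0,0,0],[0,0,0]]

```text
clock: 3.2
position: [0.4586, -0.0906, 0.0052]
ee_rot: [2.935, 1.119, 0.001]
force: [-1.5, -0.0, -0.1]
width: 0.701
gripper_force: 0.0
```

Request:
send_rows:
  increments:
    - [4,[0,0,0],[0,0,0]]
    - [4,[0,0,0],[0,0,0]]
    - [4,[0,0,0],[0,0,0]]
    - [4,[0,0,0],[0,0,0]]
    - [4,[0,0,0],[0,0,0]]

```text
clock: 3.7
position: [0.4581, -0.0903, 0.0048]
ee_rot: [-2.935, -1.12, 0.0]
force: [-1.5, -0.2, 5.7]
width: 0.539
gripper_force: 40.0
```

Gripped at 4.95 cm, as it should be for the 50 mm plane. Lifting.

Request:
send_rows:
  increments:
    - [4,[0,0,-1],[0,0,0]]
    - [4,[0,0,-2],[0,0,0]]
    - [4,[0,0,-2.5],[0,0,0]]
    - [4,[0,0,-2.5],[0,0,0]]
    - [4,[0,0,0],[0,0,0]]

```text
clock: 4.2
position: [0.46, -0.0908, 0.0873]
ee_rot: [2.933, 1.118, 0.006]
force: [1.6, 0.7, -6.3]
width: 0.546
gripper_force: 40.0
```

```bash
python3 plan.py "[(.549,-.4187,.08,.0912),(.549,-.4187,.013,.0912)]"
```

```text
t 4.2 pos [ 0.46   -0.0908  0.0873] phi 0.7285 tilt [ 0.0046 -0.0007] F [ 1.6  0.7 -6.3] w 5.01 g 40.0 j7 -0.94
  turn z 0.6373 = 5 x 0.1275
  shift [ 5.88 33.47  0.73] = 9 x [0.65 3.72 0.08]
  shift [0.  0.  6.7] = 2 x [0.   0.   3.35]
```

Request:
send_rows:
  increments:
    - [4,[0,0,0],[0,0,0.1275]]
    - [4,[0,0,0],[0,0,0.1275]]
    - [4,[0,0,0],[0,0,0.1275]]
    - [4,[0,0,0],[0,0,0.1275]]
    - [4,[0,0,0],[0,0,0.1275]]

```text
clock: 4.7
position: [0.4573, -0.0906, 0.0835]
ee_rot: [-3.139, -0.135, 0.003]
force: [0.1, 1.0, -6.8]
width: 0.538
gripper_force: 40.0
```

Request:
send_rows:
  increments:
    - [4,[0.5,2.8,0],[0,0,0]]
    - [4,[0.5,2.8,0],[0,0,0]]
    - [4,[0.5,2.8,0],[0,0,0]]
    - [4,[0.5,2.8,0],[0,0,0]]
    - [4,[0.5,2.8,0],[0,0,0]]

```text
clock: 5.2
position: [0.4951, -0.2286, 0.0832]
ee_rot: [-3.138, -0.143, 0.003]
force: [0.4, 0.2, -6.1]
width: 0.539
gripper_force: 40.0
```

Request:
send_rows:
  increments:
    - [4,[0.5,2.8,0],[0,0,0]]
    - [4,[0.5,2.8,0],[0,0,0]]
    - [4,[0.5,2.8,0],[0,0,0]]
    - [4,[0.5,2.8,0],[0,0,0]]
    - [4,[0.5,2.8,0],[0,0,0]]

```text
clock: 5.7
position: [0.5326, -0.3655, 0.0827]
ee_rot: [-3.137, -0.143, 0.004]
force: [1.1, 0.3, -5.9]
width: 0.542
gripper_force: 40.0
```

Request:
send_rows:
  increments:
    - [4,[0.5,2.8,0.1],[0,0,0]]
    - [4,[0.38,2.67,0.2],[0,0,0]]
    - [4,[0,0,0],[0,0,0]]
    - [4,[0,0,0],[0,0,0]]

```text
clock: 6.1
position: [0.5459, -0.4186, 0.0794]
ee_rot: [-3.137, -0.141, 0.005]
force: [0.7, 1.3, -6.9]
width: 0.542
gripper_force: 40.0
```

```bash
python3 - <<'E'
from h import *
from plan import plan
plan([(.549,-.4187,.011,.0912)])
p=(.549,-.4187,.0912);M["pt2"]=M["plane_tray"]
I=arm.get_image("top")[:,:,::-1].copy();S=arm.get_image("side")[:,:,::-1].copy()
cv2.imwrite("pics/f.png",np.hstack([crop(I,"top","pt2",p,s=4),crop(S,"side","pt2",p,s=4)]))
E
```

```text
t 6.1 pos [ 0.5459 -0.4186  0.0794] phi 0.0899 tilt [-0.003   0.0014] F [ 0.7  1.3 -6.9] w 4.98 g 40.0 j7 -0.95
  shift [0.31 0.04 6.84] = 2 x [0.15 0.02 3.42]
```

View pics/f.png

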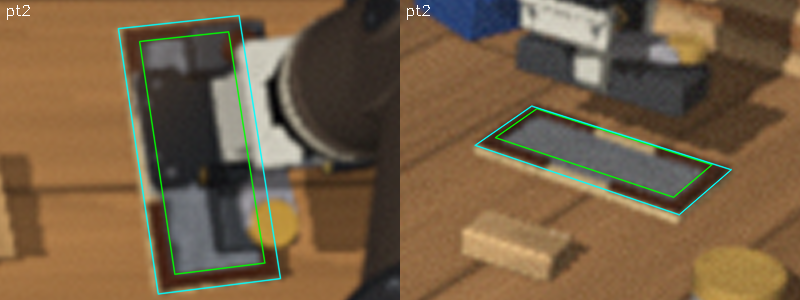

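Left: the plane is held over the tray. Right: the side view of the tray also agrees with the outline (felt corner about (497,140) against (495,138)). Lowering.

Request:
send_rows:
  increments:
    - [4,[0.1,0,2],[0,0,0]]
    - [4,[0.1,0,2],[0,0,0]]
    - [4,[0.1,0,1.4],[0,0,0]]
    - [4,[0,0,0.7],[0,0,0]]
    - [4,[0,0,0.3],[0,0,0]]

```text
clock: 6.7
position: [0.5501, -0.4175, 0.017]
ee_rot: [-3.137, -0.144, 0.001]
force: [0.1, -0.1, -5.5]
width: 0.539
gripper_force: 40.0
```

Request:
send_rows:
  increments:
    - [4,[0,0,0.2],[0,0,0]]
    - [4,[0,0,0.1],[0,0,0]]
    - [4,[0,0,0.1],[0,0,0]]
    - [4,[0,0,0],[0,0,0]]
    - [4,[0,0,0],[0,0,0]]

```text
clock: 7.2
position: [0.5505, -0.4183, 0.0141]
ee_rot: [3.138, 0.143, 0.001]
force: [1.0, 0.1, -5.5]
width: 0.542
gripper_force: 40.0
```

```bash
python3 plan.py "[(.549,-.4187,.010,.0912)]"
```

```text
t 7.2 pos [ 0.5505 -0.4183  0.0141] phi 0.0912 tilt [ 0.0004 -0.0004] F [ 1.   0.1 -5.5] w 4.97 g 40.0 j7 -0.96
  shift [-0.15  0.02  0.41] = 1 x [-0.15  0.02  0.41]
```

Request:
send_rows:
  increments:
    - [4,[-0.1,0,0.15],[0,0,0]]
    - [4,[0,0,0.1],[0,0,0]]
    - [4,[0,0,0.1],[0,0,0]]
    - [4,[0,0,0],[0,0,0]]

```text
clock: 7.6
position: [0.5493, -0.4183, 0.0101]
ee_rot: [-3.138, -0.143, 0.0]
force: [-0.4, 0.8, -6.5]
width: 0.542
gripper_force: 40.0
```

Request:
send_rows:
  increments:
    - [4,[0,0,0.1],[0,0,0]]
    - [4,[0,0,0],[0,0,0]]
    - [4,[0,0,0],[0,0,0]]

```text
clock: 7.9
position: [0.5494, -0.4183, 0.0099]
ee_rot: [3.138, 0.143, 0.0]
force: [-3.8, 2.7, 6.1]
width: 0.541
gripper_force: 40.0
```

Contact felt (force z went from -6 to +6 N). Release and rise.

Request:
send_rows:
  increments:
    - [5.3,[0,0,0],[0,0,0]]
    - [6,[0,0,0],[0,0,0]]
    - [7,[0,0,0],[0,0,0]]
    - [8,[0,0,0],[0,0,0]]
    - [8,[0,0,0],[0,0,0]]
  force: 30

```text
clock: 8.4
position: [0.5494, -0.4183, 0.0092]
ee_rot: [3.138, 0.143, 0.0]
force: [0.0, -0.6, -0.6]
width: 0.847
gripper_force: 0.0
```

Request:
send_rows:
  increments:
    - [8,[0,0,-1],[0,0,0]]
    - [8,[0,0,-2],[0,0,0]]
    - [8,[0,0,-3],[0,0,0]]
    - [8,[0,0,-3],[0,0,0]]
    - [9.18,[0,0,-2],[0,0,0]]

```text
clock: 8.9
position: [0.5501, -0.4188, 0.1225]
ee_rot: [3.136, 0.143, 0.004]
force: [-0.7, 0.2, -0.6]
width: 0.918
gripper_force: 0.0
```

```bash
python3 plan.py "[(.459,.1140,.11,-.4664),(.459,.1140,.005,-.4664)]"
```

```text
t 8.9 pos [ 0.5501 -0.4188  0.1225] phi 0.0912 tilt [ 0.0026 -0.0017] F [-0.7  0.2 -0.6] w 8.43 g 0.0 j7 -0.95
  turn z 0.5576 = 4 x 0.1394
  shift [-32.1  -43.49   1.25] = 14 x [-2.29 -3.11  0.09]
  shift [ 0.   0.  10.5] = 3 x [0.  0.  3.5]
```

Request:
send_rows:
  increments:
    - [9.18,[0,0,0],[0,0,0.1394]]
    - [9.18,[0,0,0],[0,0,0.1394]]
    - [9.18,[0,0,0],[0,0,0.1394]]
    - [9.18,[0,0,0],[0,0,0.1394]]
    - [9.18,[-2.3,-3.1,0.1],[0,0,0]]

```text
clock: 9.4
position: [0.5421, -0.3855, 0.1192]
ee_rot: [3.048, -0.742, 0.004]
force: [-0.3, -0.2, 1.0]
width: 0.999
gripper_force: 0.0
```

Request:
send_rows:
  increments:
    - [9.18,[-2.3,-3.1,0.1],[0,0,0]]
    - [9.18,[-2.3,-3.1,0.1],[0,0,0]]
    - [9.18,[-2.3,-3.1,0.1],[0,0,0]]
    - [9.18,[-2.3,-3.1,0.1],[0,0,0]]
    - [9.18,[-2.3,-3.1,0.1],[0,0,0]]

```text
clock: 9.9
position: [0.5096, -0.1886, 0.1141]
ee_rot: [-3.056, 0.726, -0.002]
force: [0.3, 0.0, 0.7]
width: 0.995
gripper_force: 0.0
```

Request:
send_rows:
  increments:
    - [9.18,[-2.3,-3.1,0.1],[0,0,0]]
    - [9.18,[-2.3,-3.1,0.1],[0,0,0]]
    - [9.18,[-2.3,-3.1,0.1],[0,0,0]]
    - [9.18,[-2.3,-3.1,0.1],[0,0,0]]
    - [9.18,[-2.3,-3.1,0.1],[0,0,0]]

```text
clock: 10.4
position: [0.4767, 0.0016, 0.1091]
ee_rot: [-3.056, 0.726, -0.002]
force: [1.4, 0.2, -0.7]
width: 1.0
gripper_force: 0.0
```

Request:
send_rows:
  increments:
    - [9.18,[-2.3,-3.1,0.1],[0,0,0]]
    - [9.18,[-2.3,-3.1,0.1],[0,0,0]]
    - [9.18,[-2.2,-3.1,0],[0,0,0]]
    - [9.18,[0,0,0],[0,0,0]]
    - [9.18,[0,0,0],[0,0,0]]

```text
clock: 10.9
position: [0.4579, 0.1146, 0.1068]
ee_rot: [-3.057, 0.722, -0.001]
force: [-0.2, -0.4, 1.0]
width: 1.0
gripper_force: 0.0
```

```bash
python3 - <<'E'
from h import *
from plan import plan
plan([(.459,.1140,.005,-.4664)])
import fit
I=arm.get_image("top")[:,:,::-1].copy();S=arm.get_image("side")[:,:,::-1].copy()
cv2.imwrite("pics/g.png",np.vstack([np.hstack([crop(I,"top","plane",(.549,-.4187,.0912),s=4),crop(S,"side","plane",(.549,-.4187,.0912),s=4)]),np.hstack([crop(I,"top","cork",(.459,.1140,-.4664),s=4),crop(S,"side","cork",(.459,.1140,-.4664),s=4)])]))
E
```

```text
t 10.9 pos [0.4579 0.1146 0.1068] phi -0.4639 tilt [0.0009 0.0003] F [-0.2 -0.4  1. ] w 9.18 g 0.0 j7 -2.41
  shift [1.300e-01 1.000e-02 1.018e+01] = 3 x [0.04 0.   3.39]
```

View pics/g.png

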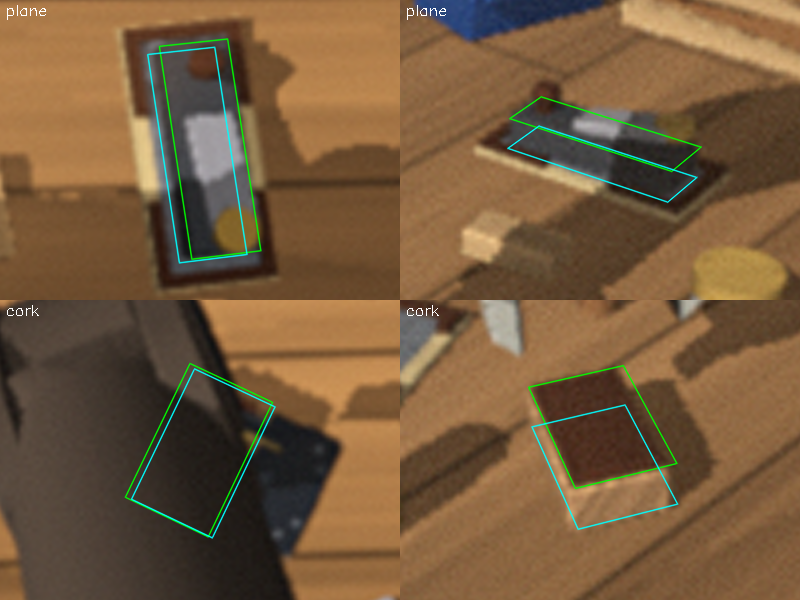

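The plane lies in its pocket with felt all round it. The cork is inside the planned grasp. Descending.

Request:
send_rows:
  increments:
    - [9.18,[0.1,0,3],[0,0,0]]
    - [9.18,[0,0,3],[0,0,0]]
    - [9.18,[0,0,2.5],[0,0,0]]
    - [9.18,[0,0,1.2],[0,0,0]]
    - [9.18,[0,0,0.5],[0,0,0]]
  force: 25

```text
clock: 11.5
position: [0.4584, 0.112, 0.0034]
ee_rot: [3.055, -0.728, -0.002]
force: [0.3, 0.3, -0.4]
width: 1.0
gripper_force: 0.0
```

Request:
send_rows:
  increments:
    - [9.18,[0,0,0],[0,0,0]]
    - [7.2,[0,0,0],[0,0,0]]
    - [6.5,[0,0,0],[0,0,0]]
    - [5,[0,0,0],[0,0,0]]
    - [5,[0,0,0],[0,0,0]]

```text
clock: 12.0
position: [0.4593, 0.1137, 0.0048]
ee_rot: [-3.056, 0.726, -0.002]
force: [0.2, 0.8, 1.3]
width: 0.704
gripper_force: 0.6
```

Request:
send_rows:
  increments:
    - [5,[0,0,0],[0,0,0]]
    - [5,[0,0,0],[0,0,0]]
    - [5,[0,0,0],[0,0,0]]
    - [5,[0,0,0],[0,0,0]]

```text
clock: 12.4
position: [0.4592, 0.1137, 0.0047]
ee_rot: [-3.056, 0.726, -0.002]
force: [0.6, 0.3, 7.1]
width: 0.672
gripper_force: 25.0
```

Request:
send_rows:
  increments:
    - [5,[0,0,-1],[0,0,0]]
    - [5,[0,0,-2],[0,0,0]]
    - [5,[0,0,-2.5],[0,0,0]]
    - [5,[0,0,-2.5],[0,0,0]]
    - [5,[0,0,0],[0,0,0]]

```text
clock: 12.9
position: [0.4602, 0.1137, 0.0872]
ee_rot: [-3.054, 0.726, -0.006]
force: [0.2, -0.2, -1.2]
width: 0.677
gripper_force: 25.0
```

```bash
python3 plan.py "[(.695,-.1421,.08,.4617),(.695,-.1421,.015,.4617)]"
```

```text
t 12.9 pos [0.4602 0.1137 0.0872] phi -0.4667 tilt [0.0044 0.0014] F [ 0.2 -0.2 -1.2] w 6.22 g 25.0 j7 -2.42
  turn z -0.9284 = 7 x -0.1326
  shift [ 9.63 33.36  0.72] = 9 x [1.07 3.71 0.08]
  shift [0.  0.  6.5] = 2 x [0.   0.   3.25]
```

Request:
send_rows:
  increments:
    - [5,[0,0,0],[0,0,-0.1326]]
    - [5,[0,0,0],[0,0,-0.1326]]
    - [5,[0,0,0],[0,0,-0.1326]]
    - [5,[0,0,0],[0,0,-0.1326]]
    - [5,[0,0,0],[0,0,-0.1326]]

```text
clock: 13.4
position: [0.4579, 0.1129, 0.0837]
ee_rot: [3.125, 0.317, -0.002]
force: [-0.2, -0.6, -1.6]
width: 0.676
gripper_force: 25.0
```

Request:
send_rows:
  increments:
    - [5,[0,0,0],[0,0,-0.1326]]
    - [5,[0,0,0],[0,0,-0.1326]]
    - [5,[0.8,2.8,0],[0,0,0]]
    - [5,[0.8,2.8,0],[0,0,0]]
    - [5,[0.8,2.8,0],[0,0,0]]

```text
clock: 13.9
position: [0.5175, 0.0478, 0.0837]
ee_rot: [-3.058, -0.72, 0.002]
force: [1.6, 0.8, -1.8]
width: 0.675
gripper_force: 25.0
```

Request:
send_rows:
  increments:
    - [5,[0.8,2.8,0],[0,0,0]]
    - [5,[0.8,2.8,0],[0,0,0]]
    - [5,[0.8,2.8,0],[0,0,0]]
    - [5,[0.8,2.8,0],[0,0,0]]
    - [5,[0.8,2.8,0],[0,0,0]]

```text
clock: 14.4
position: [0.6156, -0.0599, 0.0833]
ee_rot: [-3.058, -0.719, 0.003]
force: [0.7, -0.2, -1.7]
width: 0.673
gripper_force: 25.0
```

Request:
send_rows:
  increments:
    - [5,[0.8,2.8,0],[0,0,0]]
    - [5,[0.8,2.8,0.2],[0,0,0]]
    - [5,[0.8,2.7,0.3],[0,0,0]]
    - [5,[0.83,2.66,0.2],[0,0,0]]
    - [5,[0,0,0],[0,0,0]]

```text
clock: 14.9
position: [0.6941, -0.1471, 0.0754]
ee_rot: [3.058, 0.712, -0.002]
force: [-0.1, -0.4, -2.0]
width: 0.674
gripper_force: 25.0
```

Request:
send_rows:
  increments:
    - [5,[0,0,0],[0,0,0]]
    - [5,[0,0,0],[0,0,0]]

```text
clock: 15.1
position: [0.6926, -0.1412, 0.0766]
ee_rot: [-3.057, -0.72, 0.002]
force: [0.6, 0.5, -1.6]
width: 0.676
gripper_force: 25.0
```

```bash
python3 plan.py "[(.695,-.1421,.010,.4617)]"
```

```text
t 15.1 pos [ 0.6926 -0.1412  0.0766] phi 0.4629 tilt [-0.0016  0.0009] F [ 0.6  0.5 -1.6] w 6.2 g 25.0 j7 -1.11
  shift [0.18 0.19 6.66] = 2 x [0.09 0.09 3.33]
```

Request:
send_rows:
  increments:
    - [5,[0.1,0.1,2],[0,0,0]]
    - [5,[0.1,0.1,2],[0,0,0]]
    - [5,[0,0,1.2],[0,0,0]]
    - [5,[0,0,0.6],[0,0,0]]
    - [5,[0,0,0.2],[0,0,0]]

```text
clock: 15.6
position: [0.6957, -0.1428, 0.0168]
ee_rot: [-3.058, -0.72, 0.001]
force: [-0.2, -0.8, -1.4]
width: 0.675
gripper_force: 25.0
```

Request:
send_rows:
  increments:
    - [5,[0,0,0.2],[0,0,0]]
    - [5,[0,0,0.1],[0,0,0]]
    - [5,[0,0,0],[0,0,0]]
    - [5,[0,0,0],[0,0,0]]
    - [5,[0,0,0],[0,0,0]]

```text
clock: 16.1
position: [0.6964, -0.1434, 0.0146]
ee_rot: [3.058, 0.719, 0.001]
force: [0.4, -0.8, -1.6]
width: 0.678
gripper_force: 25.0
```

Request:
send_rows:
  increments:
    - [5,[0,0,0.1],[0,0,0]]
    - [5,[0,0,0],[0,0,0]]
    - [5,[0,0,0],[0,0,0]]

```text
clock: 16.4
position: [0.6962, -0.1434, 0.0132]
ee_rot: [-3.058, -0.719, 0.0]
force: [-0.6, 0.2, -2.2]
width: 0.673
gripper_force: 25.0
```

Request:
send_rows:
  increments:
    - [5,[-0.1,-0.1,0.1],[0,0,0]]
    - [5,[0,0,0.1],[0,0,0]]
    - [5,[0,0,0.05],[0,0,0]]
    - [5,[0,0,0],[0,0,0]]
    - [5,[0,0,0],[0,0,0]]

```text
clock: 16.9
position: [0.6948, -0.143, 0.0107]
ee_rot: [3.058, 0.719, -0.0]
force: [-1.4, -0.8, -2.7]
width: 0.673
gripper_force: 25.0
```

Request:
send_rows:
  increments:
    - [5,[0,0,0.1],[0,0,0]]
    - [5,[0,0,0],[0,0,0]]
    - [5,[0,0,0],[0,0,0]]

```text
clock: 17.2
position: [0.695, -0.1429, 0.0099]
ee_rot: [3.058, 0.719, 0.0]
force: [0.1, -0.0, 1.0]
width: 0.676
gripper_force: 25.0
```

Request:
send_rows:
  increments:
    - [5,[0,0,0.05],[0,0,0]]
    - [5,[0,0,0],[0,0,0]]
    - [6.5,[0,0,0],[0,0,0]]
    - [7.2,[0,0,0],[0,0,0]]
    - [8,[0,0,0],[0,0,0]]

```text
clock: 17.7
position: [0.6948, -0.1429, 0.0091]
ee_rot: [3.058, 0.719, -0.0]
force: [0.1, -0.2, -0.2]
width: 0.824
gripper_force: 0.0
```

Request:
send_rows:
  increments:
    - [8.2,[0,0,0],[0,0,0]]
    - [8.2,[0,0,-1.5],[0,0,0]]
    - [8.2,[0,0,-3],[0,0,0]]
    - [9.18,[0,0,-3.5],[0,0,0]]
    - [9.18,[0,0,-3],[0,0,0]]

```text
clock: 18.2
position: [0.6953, -0.1429, 0.1221]
ee_rot: [3.058, 0.719, 0.002]
force: [0.2, -0.2, 0.6]
width: 0.986
gripper_force: 0.0
```

```bash
python3 plan.py "[(.3495,-.298,.11,.458),(.3495,-.298,.011,.458)]"
```

```text
t 18.2 pos [ 0.6953 -0.1429  0.1221] phi 0.4618 tilt [ 0.0016 -0.0001] F [ 0.2 -0.2  0.6] w 9.05 g 0.0 j7 -1.1
  turn z 0.0038 = 1 x 0.0038
  shift [-37.88  -1.38   1.21] = 10 x [-3.79 -0.14  0.12]
  shift [0.  0.  9.9] = 3 x [0.  0.  3.3]
```

Request:
send_rows:
  increments:
    - [9.18,[-3.8,-0.14,0.1],[0,0,0]]
    - [9.18,[-3.8,-0.14,0.1],[0,0,0]]
    - [9.18,[-3.8,-0.14,0.1],[0,0,0]]
    - [9.18,[-3.8,-0.14,0.1],[0,0,0]]
    - [9.18,[-3.8,-0.14,0.1],[0,0,0]]

```text
clock: 18.7
position: [0.5205, -0.2219, 0.1154]
ee_rot: [3.057, 0.719, 0.002]
force: [-0.7, -0.6, -0.6]
width: 1.0
gripper_force: 0.0
```

Request:
send_rows:
  increments:
    - [9.18,[-3.8,-0.14,0.1],[0,0,0]]
    - [9.18,[-3.8,-0.14,0.1],[0,0,0]]
    - [9.18,[-3.8,-0.14,0.1],[0,0,0]]
    - [9.18,[-3.8,-0.14,0.1],[0,0,0]]
    - [9.18,[-3.68,-0.14,0.1],[0,0,0]]

```text
clock: 19.2
position: [0.3484, -0.2999, 0.1103]
ee_rot: [3.057, 0.719, 0.001]
force: [0.1, -0.1, -0.5]
width: 0.996
gripper_force: 0.0
```

Request:
send_rows:
  increments:
    - [9.18,[0,0,0],[0,0,0]]
    - [9.18,[0,0,0],[0,0,0]]

```text
clock: 19.4
position: [0.3494, -0.2999, 0.1102]
ee_rot: [3.058, 0.716, 0.001]
force: [-0.0, 0.0, 0.1]
width: 1.001
gripper_force: 0.0
```

```bash
python3 - <<'E'
from h import *
from plan import plan
plan([(.3495,-.298,.011,.458)])
I=arm.get_image("top")[:,:,::-1].copy();S=arm.get_image("side")[:,:,::-1].copy()
c=(.695,-.1425,.4617);t=(.3495,-.298,0)
cv2.imwrite("pics/i.png",np.vstack([np.hstack([crop(I,"top","cork",c,s=4),crop(S,"side","cork",c,s=4)]),np.hstack([crop(I,"top","tin",t,s=4),crop(S,"side","tin",t,s=4)])]))
E
```

```text
t 19.4 pos [ 0.3494 -0.2999  0.1102] phi 0.4599 tilt [ 0.0012 -0.0012] F [-0.   0.   0.1] w 9.19 g 0.0 j7 -0.63
  shift [ 0.09 -0.16  9.92] = 3 x [ 0.03 -0.05  3.31]
```

View pics/i.png

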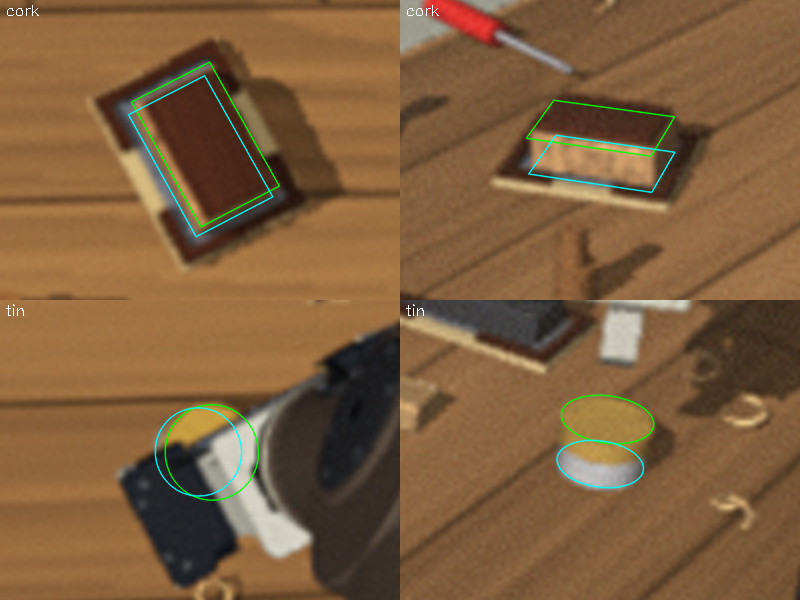

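The sanding block sits flat in its pocket and the tin is where it was measured. Grasping the tin.

Request:
send_rows:
  increments:
    - [9.18,[0.1,-0.15,3],[0,0,0]]
    - [9.18,[0,0,3],[0,0,0]]
    - [9.18,[0,0,2.3],[0,0,0]]
    - [9.18,[0,0,1.1],[0,0,0]]
    - [9.18,[0,0,0.4],[0,0,0]]
  force: 25

```text
clock: 20.0
position: [0.3503, -0.2966, 0.0105]
ee_rot: [-3.056, -0.721, 0.001]
force: [-0.2, 0.8, 0.1]
width: 1.0
gripper_force: 0.0
```

Request:
send_rows:
  increments:
    - [9.18,[0,0,0],[0,0,0]]
    - [7.2,[0,0,0],[0,0,0]]
    - [6.6,[0,0,0],[0,0,0]]
    - [5,[0,0,0],[0,0,0]]
    - [5,[0,0,0],[0,0,0]]

```text
clock: 20.5
position: [0.3499, -0.2976, 0.0117]
ee_rot: [3.058, 0.719, 0.001]
force: [0.5, 0.8, -0.2]
width: 0.701
gripper_force: 0.3
```

Request:
send_rows:
  increments:
    - [5,[0,0,0],[0,0,0]]
    - [5,[0,0,0],[0,0,0]]
    - [5,[0,0,0],[0,0,0]]
    - [5,[0,0,0],[0,0,0]]

```text
clock: 20.9
position: [0.3499, -0.2976, 0.0116]
ee_rot: [3.058, 0.719, 0.0]
force: [-1.4, 0.4, 6.7]
width: 0.69
gripper_force: 25.0
```

Request:
send_rows:
  increments:
    - [5,[0,0,-1],[0,0,0]]
    - [5,[0,0,-2],[0,0,0]]
    - [5,[0,0,-3],[0,0,0]]
    - [5,[0,0,-3],[0,0,0]]
    - [5,[0,0,-1],[0,0,0]]

```text
clock: 21.4
position: [0.3507, -0.2981, 0.1141]
ee_rot: [3.055, 0.718, 0.004]
force: [1.1, 0.2, -2.8]
width: 0.687
gripper_force: 25.0
```

```bash
python3 plan.py "[(.5457,.4167,.12,.458),(.5457,.4167,.017,.458)]"
```

```text
t 21.4 pos [ 0.3507 -0.2981  0.1141] phi 0.4617 tilt [ 0.0031 -0.0023] F [ 1.1  0.2 -2.8] w 6.31 g 25.0 j7 -0.64
  turn z 0.0037 = 1 x 0.0037
  shift [ 49.09 -55.49  -0.59] = 19 x [ 2.58 -2.92 -0.03]
  shift [ 0.   0.  10.3] = 3 x [0.   0.   3.43]
```

Request:
send_rows:
  increments:
    - [5,[2.58,-2.92,-0.5],[0,0,0]]
    - [5,[2.58,-2.92,-0.5],[0,0,0]]
    - [5,[2.58,-2.92,-0.5],[0,0,0]]
    - [5,[2.58,-2.92,-0.5],[0,0,0]]
    - [5,[2.58,-2.92,-0.5],[0,0,0]]

```text
clock: 21.9
position: [0.3998, -0.1077, 0.1361]
ee_rot: [-3.058, -0.719, 0.001]
force: [1.4, -0.2, -2.1]
width: 0.693
gripper_force: 25.0
```

Request:
send_rows:
  increments:
    - [5,[2.58,-2.92,-0.5],[0,0,0]]
    - [5,[2.58,-2.92,0],[0,0,0]]
    - [5,[2.58,-2.92,0],[0,0,0]]
    - [5,[2.58,-2.92,0],[0,0,0]]
    - [5,[2.58,-2.92,0],[0,0,0]]

```text
clock: 22.4
position: [0.4503, 0.0803, 0.1409]
ee_rot: [3.058, 0.719, -0.001]
force: [0.7, -0.8, -1.8]
width: 0.689
gripper_force: 25.0
```

Request:
send_rows:
  increments:
    - [5,[2.58,-2.92,0],[0,0,0]]
    - [5,[2.58,-2.92,0],[0,0,0]]
    - [5,[2.58,-2.92,0],[0,0,0]]
    - [5,[2.58,-2.92,0],[0,0,0]]
    - [5,[2.58,-2.92,0],[0,0,0]]

```text
clock: 22.9
position: [0.5008, 0.2683, 0.1405]
ee_rot: [3.058, 0.719, -0.002]
force: [0.4, -0.0, -2.9]
width: 0.689
gripper_force: 25.0
```

Request:
send_rows:
  increments:
    - [5,[2.58,-2.92,0],[0,0,0]]
    - [5,[2.58,-2.92,0],[0,0,0]]
    - [5,[2.58,-2.92,0.5],[0,0,0]]
    - [5,[2.6,-2.93,1],[0,0,0]]
    - [5,[0,0,1],[0,0,0]]

```text
clock: 23.4
position: [0.54, 0.4241, 0.115]
ee_rot: [-3.052, -0.726, 0.0]
force: [-0.5, 0.3, -1.8]
width: 0.691
gripper_force: 25.0
```

Request:
send_rows:
  increments:
    - [5,[0,0,0.5],[0,0,0]]
    - [5,[0,0,0],[0,0,0]]
    - [5,[0,0,0],[0,0,0]]

```text
clock: 23.7
position: [0.5418, 0.4164, 0.1113]
ee_rot: [3.058, 0.717, -0.0]
force: [0.8, 0.1, -1.3]
width: 0.69
gripper_force: 25.0
```

```bash
python3 plan.py "[(.5457,.4167,.017,.458)]"
```

```text
t 23.7 pos [0.5418 0.4164 0.1113] phi 0.4604 tilt [-0.     -0.0011] F [ 0.8  0.1 -1.3] w 6.33 g 25.0 j7 -2.07
  shift [0.36 0.15 9.43] = 3 x [0.12 0.05 3.14]
```

Request:
send_rows:
  increments:
    - [5,[0.1,0.05,2.5],[0,0,0]]
    - [5,[0.1,0.05,2.5],[0,0,0]]
    - [5,[0.1,0,2],[0,0,0]]
    - [5,[0,0,1],[0,0,0]]
    - [5,[0,0,0.5],[0,0,0]]

```text
clock: 24.2
position: [0.5448, 0.4175, 0.026]
ee_rot: [3.058, 0.718, -0.001]
force: [-0.0, 0.4, -1.8]
width: 0.687
gripper_force: 25.0
```

Request:
send_rows:
  increments:
    - [5,[0,0,0.2],[0,0,0]]
    - [5,[0,0,0.1],[0,0,0]]
    - [5,[0,0,0],[0,0,0]]
    - [5,[0,0,0],[0,0,0]]
    - [5,[0,0,0],[0,0,0]]

```text
clock: 24.7
position: [0.5448, 0.4186, 0.0237]
ee_rot: [-3.058, -0.719, -0.001]
force: [-0.6, -0.2, -1.2]
width: 0.688
gripper_force: 25.0
```

```bash
python3 plan.py "[(.5457,.4167,.017,.458)]"
```

```text
t 24.7 pos [0.5448 0.4186 0.0237] phi 0.4619 tilt [0.0006 0.0004] F [-0.6 -0.2 -1.2] w 6.32 g 25.0 j7 -2.11
  turn z 0.0039 = 1 x 0.0039
  shift [-0.    0.21  0.67] = 1 x [-0.    0.21  0.67]
```

Request:
send_rows:
  increments:
    - [5,[0,0.1,0.3],[0,0,0]]
    - [5,[0,0.1,0.2],[0,0,0]]
    - [5,[0,0,0.1],[0,0,0]]
    - [5,[0,0,0],[0,0,0]]
    - [5,[0,0,0],[0,0,0]]

```text
clock: 25.2
position: [0.5455, 0.4166, 0.0172]
ee_rot: [-3.058, -0.719, 0.0]
force: [0.1, 0.5, -1.2]
width: 0.694
gripper_force: 25.0
```

Request:
send_rows:
  increments:
    - [5,[0,0,0.1],[0,0,0]]
    - [5,[0,0,0],[0,0,0]]
    - [5,[0,0,0],[0,0,0]]

```text
clock: 25.5
position: [0.5456, 0.4167, 0.0168]
ee_rot: [-3.058, -0.719, -0.001]
force: [-2.9, -1.9, 6.0]
width: 0.692
gripper_force: 25.0
```

Contact felt. Release, rise, and plan the square.

Request:
send_rows:
  increments:
    - [6.6,[0,0,0],[0,0,0]]
    - [7.2,[0,0,0],[0,0,0]]
    - [8,[0,0,0],[0,0,0]]
    - [8.5,[0,0,0],[0,0,0]]
    - [8.5,[0,0,0],[0,0,0]]

```text
clock: 26.0
position: [0.5455, 0.4165, 0.0161]
ee_rot: [3.058, 0.719, -0.0]
force: [0.6, 0.1, 0.1]
width: 0.919
gripper_force: 0.0
```

Request:
send_rows:
  increments:
    - [8.5,[0,0,-1.5],[0,0,0]]
    - [8.5,[0,0,-3],[0,0,0]]
    - [8.5,[0,0,-3.5],[0,0,0]]
    - [6,[0,0,-3],[0,0,0]]
    - [6,[0,0,0],[0,0,0]]

```text
clock: 26.5
position: [0.5475, 0.419, 0.1326]
ee_rot: [-3.054, -0.718, -0.012]
force: [0.1, 0.2, 1.0]
width: 0.799
gripper_force: 0.0
```

```bash
python3 plan.py "[(.3076,.2315,.11,2.307),(.3076,.2315,.004,2.307)]"
```

```text
t 26.5 pos [0.5475 0.419  0.1326] phi 0.4618 tilt [0.0065 0.0061] F [0.1 0.2 1. ] w 7.34 g 0.0 j7 -2.06
  turn z -1.8452 = 13 x -0.1419
  shift [  2.21 -30.37   2.26] = 8 x [ 0.28 -3.8   0.28]
  shift [ 0.   0.  10.6] = 3 x [0.   0.   3.53]
```

Request:
send_rows:
  increments:
    - [6,[0,0,0],[0,0,-0.142]]
    - [6,[0,0,0],[0,0,-0.142]]
    - [6,[0,0,0],[0,0,-0.142]]
    - [6,[0,0,0],[0,0,-0.142]]
    - [6,[0,0,0],[0,0,-0.142]]

```text
clock: 27.0
position: [0.5455, 0.4164, 0.1266]
ee_rot: [2.612, 1.745, 0.0]
force: [0.5, -0.6, -0.8]
width: 0.652
gripper_force: 0.0
```

Request:
send_rows:
  increments:
    - [6,[0,0,0],[0,0,-0.142]]
    - [6,[0,0,0],[0,0,-0.142]]
    - [6,[0,0,0],[0,0,-0.142]]
    - [6,[0,0,0],[0,0,-0.142]]
    - [6,[0,0,0],[0,0,-0.142]]

```text
clock: 27.5
position: [0.5456, 0.4163, 0.1265]
ee_rot: [1.843, 2.544, -0.0]
force: [-0.7, -0.2, -0.1]
width: 0.653
gripper_force: 0.0
```

Request:
send_rows:
  increments:
    - [6,[0,0,0],[0,0,-0.142]]
    - [6,[0,0,0],[0,0,-0.142]]
    - [6,[0,0,0],[0,0,-0.142]]
    - [6,[0.22,-3.04,0.2],[0,0,0]]
    - [6,[0.22,-3.04,0.2],[0,0,0]]

```text
clock: 28.0
position: [0.497, 0.3786, 0.122]
ee_rot: [-1.272, -2.872, -0.0]
force: [-0.4, -0.2, 0.5]
width: 0.652
gripper_force: 0.0
```

Request:
send_rows:
  increments:
    - [6,[0.22,-3.04,0.2],[0,0,0]]
    - [6,[0.22,-3.04,0.2],[0,0,0]]
    - [6,[0.22,-3.04,0.2],[0,0,0]]
    - [6,[0.22,-3.04,0.2],[0,0,0]]
    - [6,[0.22,-3.04,0.2],[0,0,0]]

```text
clock: 28.5
position: [0.3767, 0.284, 0.1124]
ee_rot: [1.272, 2.872, -0.0]
force: [-0.3, -0.6, 0.3]
width: 0.651
gripper_force: 0.0
```

Request:
send_rows:
  increments:
    - [6,[0.22,-3.04,0.2],[0,0,0]]
    - [6,[0.22,-3.04,0.2],[0,0,0]]
    - [6,[0.22,-3.0,0.2],[0,0,0]]
    - [6,[0,0,0],[0,0,0]]
    - [6,[0,0,0],[0,0,0]]

```text
clock: 29.0
position: [0.3063, 0.2285, 0.1066]
ee_rot: [1.272, 2.871, 0.0]
force: [0.2, -0.4, -0.3]
width: 0.656
gripper_force: 0.0
```

```bash
python3 - <<'E'
from h import *
from plan import plan
plan([(.3076,.2315,.004,2.307)])
I=arm.get_image("top")[:,:,::-1].copy();S=arm.get_image("side")[:,:,::-1].copy()
c=(.3417,.2758,.7364);t=(.5457,.4167,.458)
cv2.imwrite("pics/j.png",np.vstack([np.hstack([crop(I,"top","square",c,s=4),crop(S,"side","square",c,s=4)]),np.hstack([crop(I,"top","tin",t,s=4),crop(S,"side","tin",t,s=4)])]))
E
```

```text
t 29.0 pos [0.3063 0.2285 0.1066] phi 2.3076 tilt [ 0.0014 -0.0005] F [ 0.2 -0.4 -0.3] w 6.02 g 0.0 j7 -0.55
  shift [ 0.13  0.3  10.26] = 3 x [0.04 0.1  3.42]
```

View pics/j.png

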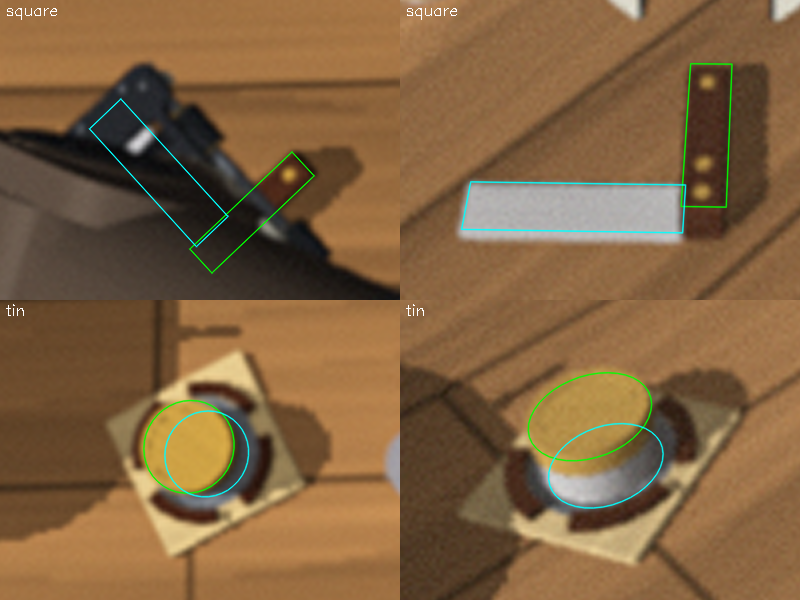

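The tin is centred and flat in its round pocket, and the square is where it was measured. Grasping the stock.

Request:
send_rows:
  increments:
    - [6,[0.1,0.15,2.5],[0,0,0]]
    - [6,[0,0.15,2.8],[0,0,0]]
    - [6,[0,0,2.7],[0,0,0]]
    - [6,[0,0,1.5],[0,0,0]]
    - [6,[0,0,0.6],[0,0,0]]
  force: 35

```text
clock: 29.6
position: [0.3074, 0.2321, 0.0039]
ee_rot: [-1.271, -2.872, 0.002]
force: [-0.7, 0.4, -0.6]
width: 0.652
gripper_force: 0.0
```

Request:
send_rows:
  increments:
    - [6,[0,0,0],[0,0,0]]
    - [6,[0,0,0],[0,0,0]]
    - [6,[0,0,0],[0,0,0]]

```text
clock: 29.9
position: [0.3081, 0.232, 0.0059]
ee_rot: [1.272, 2.872, 0.002]
force: [-0.5, 0.1, 0.2]
width: 0.654
gripper_force: 0.0
```

```bash
python3 plan.py "[(.3076,.2315,.004,2.307)]"
```

```text
t 29.9 pos [0.3081 0.232  0.0059] phi 2.3074 tilt [0.0012 0.0008] F [-0.5  0.1  0.2] w 6.0 g 0.0 j7 -0.84
  shift [-0.01 -0.07  0.19] = 1 x [-0.01 -0.07  0.19]
```

Request:
send_rows:
  increments:
    - [6,[0,-0.07,0.15],[0,0,0]]
    - [4,[0,0,0.1],[0,0,0]]
    - [3,[0,0,0],[0,0,0]]
    - [2.5,[0,0,0],[0,0,0]]
    - [1.5,[0,0,0],[0,0,0]]

```text
clock: 30.4
position: [0.307, 0.2311, 0.0028]
ee_rot: [1.272, 2.872, 0.0]
force: [0.3, 0.2, 0.2]
width: 0.356
gripper_force: 0.0
```

Request:
send_rows:
  increments:
    - [1.5,[0,0,0],[0,0,0]]
    - [1.5,[0,0,0],[0,0,0]]
    - [1.5,[0,0,0],[0,0,0]]
    - [1.5,[0,0,0],[0,0,0]]
    - [1.5,[0,0,0],[0,0,0]]

```text
clock: 30.9
position: [0.307, 0.2312, 0.0028]
ee_rot: [1.272, 2.873, 0.0]
force: [-0.2, -0.1, 1.1]
width: 0.233
gripper_force: 35.0
```

Request:
send_rows:
  increments:
    - [1.5,[0,0,-1],[0,0,0]]
    - [1.5,[0,0,-2],[0,0,0]]
    - [1.5,[0,0,-3],[0,0,0]]
    - [1.5,[0,0,-3],[0,0,0]]
    - [1.5,[0,0,-3],[0,0,0]]

```text
clock: 31.4
position: [0.3062, 0.2306, 0.1235]
ee_rot: [-1.271, -2.872, 0.002]
force: [1.2, -0.2, -2.5]
width: 0.235
gripper_force: 35.0
```

Request:
send_rows:
  increments:
    - [1.5,[0,0,-2],[0,0,0]]
    - [1.5,[0,0,0],[0,0,0]]

```text
clock: 31.6
position: [0.3079, 0.2317, 0.1444]
ee_rot: [1.272, 2.87, 0.004]
force: [-0.2, -0.0, -2.4]
width: 0.237
gripper_force: 35.0
```

```bash
python3 plan.py "[(.642,.1341,.14,1.945),(.642,.1341,.010,1.945)]"
```

```text
t 31.6 pos [0.3079 0.2317 0.1444] phi 2.307 tilt [0.0032 0.0012] F [-0.2 -0.  -2.4] w 2.18 g 35.0 j7 -0.46
  turn z 0.362 = 3 x 0.1207
  shift [-21.29  27.54   0.44] = 9 x [-2.37  3.06  0.05]
  shift [ 0.  0. 13.] = 4 x [0.   0.   3.25]
```

Request:
send_rows:
  increments:
    - [1.5,[0,0,0],[0,0,0.1207]]
    - [1.5,[0,0,0],[0,0,0.1207]]
    - [1.5,[0,0,0],[0,0,0.1207]]
    - [1.5,[-1.78,2.3,0],[0,0,0]]
    - [1.5,[-1.78,2.3,0],[0,0,0]]

```text
clock: 32.1
position: [0.3626, 0.2141, 0.1416]
ee_rot: [1.766, 2.598, -0.003]
force: [0.8, 1.2, -1.8]
width: 0.235
gripper_force: 35.0
```

Request:
send_rows:
  increments:
    - [1.5,[-1.78,2.3,0],[0,0,0]]
    - [1.5,[-1.78,2.3,0],[0,0,0]]
    - [1.5,[-1.78,2.3,0],[0,0,0]]
    - [1.5,[-1.78,2.3,0],[0,0,0]]
    - [1.5,[-1.78,2.3,0],[0,0,0]]

```text
clock: 32.6
position: [0.5027, 0.173, 0.1408]
ee_rot: [-1.768, -2.596, 0.004]
force: [-0.2, 0.2, -1.7]
width: 0.24
gripper_force: 35.0
```

Request:
send_rows:
  increments:
    - [1.5,[-1.78,2.3,0],[0,0,0]]
    - [1.5,[-1.78,2.3,0],[0,0,0]]
    - [1.5,[-1.78,2.3,0],[0,0,0]]
    - [1.5,[-1.78,2.3,0],[0,0,0]]
    - [1.5,[-1.71,2.24,0],[0,0,0]]

```text
clock: 33.1
position: [0.6415, 0.1328, 0.1403]
ee_rot: [-1.768, -2.596, 0.005]
force: [0.8, -0.3, -1.2]
width: 0.235
gripper_force: 35.0
```

Request:
send_rows:
  increments:
    - [1.5,[0,0,2.5],[0,0,0]]
    - [1.5,[0,0,2.5],[0,0,0]]
    - [1.5,[0,0,2],[0,0,0]]
    - [1.5,[0,0,0],[0,0,0]]
    - [1.5,[0,0,0],[0,0,0]]

```text
clock: 33.6
position: [0.6404, 0.1338, 0.0716]
ee_rot: [-1.767, -2.596, 0.003]
force: [1.4, 0.1, -1.8]
width: 0.236
gripper_force: 35.0
```

```bash
python3 - <<'E'
from h import *
from plan import plan
plan([(.642,.1341,.010,1.945)])
S=arm.get_image("side")[:,:,::-1].copy();I=arm.get_image("top")[:,:,::-1].copy()
c=(.6896,.1635,.3743)
cv2.imwrite("pics/k.png",np.hstack([crop(I,"top","square_tray",c,s=4),crop(S,"side","square_tray",c,s=4)]))
E
```

```text
t 33.6 pos [0.6404 0.1338 0.0716] phi 1.9462 tilt [-0.0021 -0.0008] F [ 1.4  0.1 -1.8] w 2.17 g 35.0 j7 -0.38
  shift [-0.03  0.16  6.16] = 2 x [-0.02  0.08  3.08]
```

View pics/k.png

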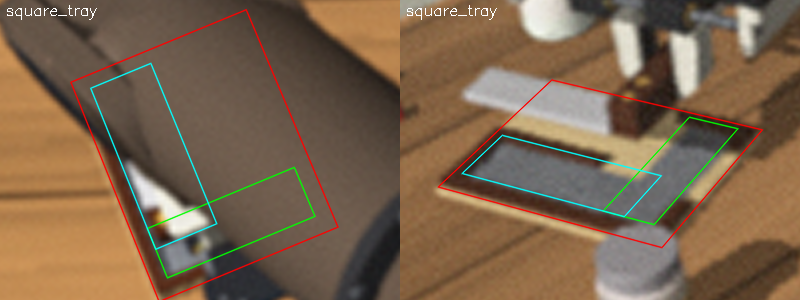

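The square is held level above its pocket with the blade over the blade arm, and the jar is still standing. Lowering.

Request:
send_rows:
  increments:
    - [1.5,[0,0.1,2],[0,0,0]]
    - [1.5,[0,0.05,1.8],[0,0,0]]
    - [1.5,[0,0,1],[0,0,0]]
    - [1.5,[0,0,0.5],[0,0,0]]
    - [1.5,[0,0,0.3],[0,0,0]]

```text
clock: 34.2
position: [0.6425, 0.1344, 0.0164]
ee_rot: [-1.768, -2.596, 0.0]
force: [1.0, -0.2, -1.4]
width: 0.233
gripper_force: 35.0
```

Request:
send_rows:
  increments:
    - [1.5,[0,0,0.1],[0,0,0]]
    - [1.5,[0,0,0],[0,0,0]]
    - [1.5,[0,0,0],[0,0,0]]
    - [1.5,[0,0,0],[0,0,0]]

```text
clock: 34.6
position: [0.6429, 0.1345, 0.0162]
ee_rot: [1.768, 2.596, 0.001]
force: [-0.3, 0.1, -2.9]
width: 0.235
gripper_force: 35.0
```

```bash
python3 plan.py "[(.642,.1341,.008,1.945)]"
```

```text
t 34.6 pos [0.6429 0.1345 0.0162] phi 1.9457 tilt [0.0007 0.0001] F [-0.3  0.1 -2.9] w 2.16 g 35.0 j7 -0.42
  shift [-0.   -0.09  0.82] = 1 x [-0.   -0.09  0.82]
```

Request:
send_rows:
  increments:
    - [1.5,[0,-0.09,0.3],[0,0,0]]
    - [1.5,[0,0,0.2],[0,0,0]]
    - [1.5,[0,0,0.1],[0,0,0]]
    - [1.5,[0,0,0],[0,0,0]]
    - [1.5,[0,0,0],[0,0,0]]

```text
clock: 35.1
position: [0.6417, 0.1341, 0.0097]
ee_rot: [-1.768, -2.596, 0.0]
force: [0.2, 0.7, -2.3]
width: 0.235
gripper_force: 35.0
```

Request:
send_rows:
  increments:
    - [1.5,[0,0,0.1],[0,0,0]]
    - [1.5,[0,0,0],[0,0,0]]
    - [1.5,[0,0,0],[0,0,0]]

```text
clock: 35.4
position: [0.6417, 0.134, 0.0087]
ee_rot: [1.768, 2.597, -0.0]
force: [0.0, 0.2, -1.5]
width: 0.239
gripper_force: 35.0
```

Request:
send_rows:
  increments:
    - [1.5,[0,0,0.1],[0,0,0]]
    - [1.5,[0,0,0],[0,0,0]]
    - [1.5,[0,0,0],[0,0,0]]

```text
clock: 35.7
position: [0.6419, 0.1341, 0.0079]
ee_rot: [1.768, 2.596, 0.0]
force: [-0.3, 0.7, 1.0]
width: 0.235
gripper_force: 35.0
```

Request:
send_rows:
  increments:
    - [1.5,[0,0,0.05],[0,0,0]]
    - [2.5,[0,0,0],[0,0,0]]
    - [3,[0,0,0],[0,0,0]]
    - [3.4,[0,0,0],[0,0,0]]
    - [3.4,[0,0,0],[0,0,0]]

```text
clock: 36.2
position: [0.6417, 0.134, 0.0071]
ee_rot: [-1.769, -2.596, 0.0]
force: [0.1, -0.6, -0.0]
width: 0.364
gripper_force: 0.0
```

Request:
send_rows:
  increments:
    - [3.4,[0,0,-0.5],[0,0,0]]
    - [3.4,[0,0,-1],[0,0,0]]
    - [3.4,[0,0,-2],[0,0,0]]
    - [3.4,[0,0,-4],[0,0,0]]
    - [3.4,[0,0,-4],[0,0,0]]

```text
clock: 36.7
position: [0.6413, 0.1341, 0.1238]
ee_rot: [-1.768, -2.596, 0.001]
force: [-0.5, -0.2, 1.7]
width: 0.374
gripper_force: 0.0
```

Request:
send_rows:
  increments:
    - [3.4,[-3,-3,-3],[0,0,0]]
    - [3.4,[-3,-3,-3],[0,0,0]]
    - [3.4,[-3,-3,0],[0,0,0]]
    - [3.4,[-3,-3,0],[0,0,0]]
    - [3.4,[-3,-3,0],[0,0,0]]

```text
clock: 37.2
position: [0.5577, -0.0589, 0.1812]
ee_rot: [1.767, 2.595, 0.0]
force: [-0.2, -0.6, 0.6]
width: 0.371
gripper_force: 0.0
```

```bash
python3 plan.py "[(.3,-.35,.25,1.945)]"
```

```text
t 37.2 pos [ 0.5577 -0.0589  0.1812] phi 1.946 tilt [ 0.0015 -0.0007] F [-0.2 -0.6  0.6] w 3.4 g 0.0 j7 -0.02
  shift [-17.68 -34.63  -6.88] = 10 x [-1.77 -3.46 -0.69]
```

Request:
send_rows:
  increments:
    - [3.4,[-1.8,-3.5,-0.7],[0,0,0]]
    - [3.4,[-1.8,-3.5,-0.7],[0,0,0]]
    - [3.4,[-1.8,-3.5,-0.7],[0,0,0]]
    - [3.4,[-1.8,-3.5,-0.7],[0,0,0]]
    - [3.4,[-1.8,-3.5,-0.7],[0,0,0]]

```text
clock: 37.7
position: [0.4274, -0.2061, 0.216]
ee_rot: [1.767, 2.596, -0.001]
force: [0.6, -0.1, -0.1]
width: 0.371
gripper_force: 0.0
```

Request:
send_rows:
  increments:
    - [3.4,[-1.8,-3.5,-0.7],[0,0,0]]
    - [3.4,[-1.8,-3.5,-0.7],[0,0,0]]
    - [3.4,[-1.8,-3.5,-0.7],[0,0,0]]
    - [3.4,[0,0,0],[0,0,0]]
    - [3.4,[0,0,0],[0,0,0]]

```text
clock: 38.2
position: [0.3502, -0.2945, 0.2367]
ee_rot: [1.771, 2.594, -0.001]
force: [0.1, 0.4, -0.1]
width: 0.372
gripper_force: 0.0
```

```bash
python3 - <<'E'
from h import *
I=arm.get_image("top")[:,:,::-1].copy();S=arm.get_image("side")[:,:,::-1].copy()
c=(.6896,.1635,.3743);j=(.523,.245,0)
cv2.imwrite("pics/l.png",np.vstack([np.hstack([crop(I,"top","square",c,s=4),crop(S,"side","square",c,s=4)]),np.hstack([cv2.resize(I,(400,300)),crop(S,"side","jar",j,s=4)])]))
E
```

```text
(no output)
```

View pics/l.png

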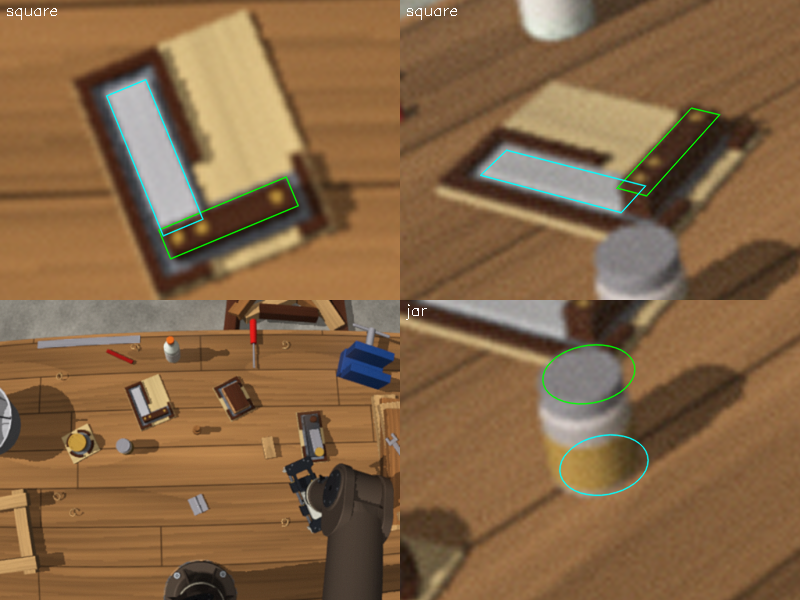

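The square is in its pocket with felt visible all round it, and all four tools are home. The jar stands at its old place: (124,146) in the half-size inset, against (248,292) at the start. The arm is clear, so I'm handing in.

```bash
python3 -c "
from cell import arm
print(arm.sign_off())"
```

```text
the job is handed in; nothing more can be done
None
```

I put the plane, sanding block, wax tin and try square away in that order, each flat and right way up in its matching tray; the jar still stands where it was, and I handed the job in at about 38 s.

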